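# Raise the ratchet riser shelf one rung and stow the bin under it

## Robot

A 6-joint arm with a two-finger parallel gripper is mounted at the origin on a cart in front of the work surface, level with it; the furniture and walls round the work are solid. World frame = base frame: x ahead of the robot, y to its left, z up, the work surface at z = 0. Lengths are in m, angles in degrees, forces in N, time in s.
With the tool pointing down it reaches from about 0.35 to 0.875 m from the base axis. Payload 4.2 kg.
Tool frame: the origin (TCP) lies midway between the tips of the shut fingers; the grasp point (between the pads) lies 19 mm behind it; z points along the fingers, y is the direction in which the jaws open and shut (so a half turn about z gives the same grasp; the last joint's range is limited). The gripper opens to 85 mm and grips with 20 to 120 N. Pads are 22 mm wide; open, the fingers measure 114 mm over their backs; the gripper's body (76 mm by 85 mm) begins 54 mm behind the grasp point. The pads swing forward as they close: fully open they stand 13 mm farther back than shut.
Start: joints at [86.551, 22.042, 0.453, 0, -68.411, -14.817], TCP at [0.196, 0.593, 0.231] pointing down, gripper open.
Joint ranges: [-179.83, 179.83], [-69.29, 118.12], [-61.27, 80.66], [-181.25, 117.63], [-171.15, -9.14], [-177.46, 177.46]. Speed limits (degrees/s): [159.86, 159.86, 180, 180, 180, 180].

## Interface

Orientations are given as a 3x3 rotation matrix whose columns are the frame's x, y, z axes.
In Python, from station import arm, get_image, get_calibration, sign_off gives the robot as it stands.
- The arm moves only by the tool step_arm, never from a script. Its argument "increments" is a list that holds one entry, the list of rows, each a list of 6 numbers: the shift along the tool's x, y, z in m, then the turn, a rotation vector about the tool's x, y, z in degrees. In form: [[[x, y, z, ax, ay, az], ...]]. A call has 1 to 20 rows; each row is the pose to reach, as a shift and turn from the pose measured when the call began, along the tool's axes at that moment; what a row does not reach only later rows make up. A row lasts 1/8 s, in which the tool goes at most 62.5 mm and 10.7 degrees, less where a joint would pass 70% of its speed; a pose out of reach is approached as far as the arm can. A call with a gripper value outside its range is refused whole. "hand" is the finger opening in m, from 0 to 0.0854, set as the call begins (left out, the last holds). The fingers move at their own pace and stop on an object; "grip_force" is the grip in N (left out, the last holds). Time passes only in rows, so rows that repeat a pose let the fingers close. It gives the time, the measured TCP pose, the force and the opening at its end, in the units of the state.
- arm.state(): the state, without advancing time (a new reading comes with each control period).
- get_image(name): name is "scene" or "top" or "wrist"; returns the picture (384x512x3 uint8, red, green, blue); there is no depth.
- get_calibration(name): a dict with "camera_matrix" (3x3 intrinsics, pixels), "dist_coeffs" ([k1, k2, p1, p2, k3] as OpenCV has them; the pictures are not rectified), "rvec" (rotation vector, rad) and "tvec" (3), from world to camera coordinates, as OpenCV has them. Camera axes: x right, y down, z forward; pixel columns grow to the right and rows downward; lengths in m; the calibration is good to about 2 mm. A picture is of the moment at which its call begins: read the wrist's pose just before it. get_calibration takes no time and is no camera call; for the wrist camera it gives the pose at the moment of the call.
- sign_off(): hands the job in, once; it reports no verdict.
The state is a dict: "time_s": time; "joint_pos": joint angles; "joint_vel": joint speeds; "tau": joint torques, N m; "tcp_pos": TCP position; "ee_rot": TCP orientation; "ft_force": force on the tool from outside, world axes, zero at the start; "moment": the same for the moment, N m; "finger_gap": opening from 0.0 (shut) to 1.0 (fully open).
Only numpy, scipy, OpenCV 4.12 (cv2) and the standard library are available. Lean on these libraries where they do the work, as an engineer would, in place of code of your own. Each camera call takes 0.05 s, during which the arm holds its last target.

## Task

The parts bin is too tall to go under the little riser shelf as it is set. Raise the shelf by exactly one rung, one end at a time: lift an end by its upright tab until its pawl has clicked past the next rung, lower it so that the pawl rests on that rung and let go, then do the same at the other end, so that the shelf stands level. Then push the bin straight back under the shelf until it touches the back rail, keeping the ring gauge on the shelf and the two bushes in the bin and leaving the things round about alone.

Things in the scene. Friction and masses are not known exactly. Their poses are not given: they have to be found in the camera images.
- stand: fixed steel frame, 336 mm wide, 135 mm high; origin on the bench at its middle, x away from the robot, y left, z up. At each end (y = +-152 mm) a small ladder: 8 mm rungs along x at heights 39, 75, 111 mm, between upright bars at x = +-30 mm; 270 mm free between the ladders. A back rail along y, 32 mm high, has its front face at x = +46 mm
- shelf (a joint): rise in m of the middle of the shelf: 0 both ends on the lowest rungs, 0.018 one end a rung up, 0.036 both. Aluminium board 84 (x) x 244 (y) x 10 mm, about 0.7 kg with fittings; underside 42 mm above the bench at the start. It slides freely up and down between the ladders and may tilt
- shelf_tilt (a joint): sideways tilt of the shelf in rad about the stand's x: 0 level, +0.12 left end one rung (36 mm) up, -0.12 right end. When an end is lifted by its tab, the other stays on its rung and the shelf turns about it, so the tab moves 0.74 of the height its end moves
- pawl_left (a joint): hook pivoted at the left end of the shelf with a counterweight; in rad, 0 = out over its rung (holds the end up), up to 0.9 = swung inward. As the end is raised the next rung pushes it in; once the end is some 40 mm up it falls out over that rung by its own weight, and the end, lowered, rests there. An end raised about 70 mm or more would catch one rung too high
- pawl_right (a joint): the same hook at the right end
- end_left (a point): point of the shelf at its left pawl tip, 152 mm from the middle: 46.5 mm above the bench on the lowest rung, 82.5 mm on the middle one, 118.5 mm on the top one
- end_right (a point): the same at the right (-y) pawl tip
- grip_left (a point): centre of the grey upright lifting tab near the left end, 74 mm from the shelf's middle, 14 mm thick (stand's x), 30 mm wide (y), 34 mm high; 98 mm above the bench and 46 mm above the board at the start. Take it from above, fingers before and behind it. It swivels sideways on a stiff pin (+-0.4 rad about x), so it can stay upright in the grip while the shelf tilts
- grip_right (a point): the same for the tab near the right (-y) end
- ring_gauge_mid (a point): centre of the steel ring gauge lying loose on the middle of the shelf: 60 mm diameter, 18 mm high, 0.33 kg
- bin_front (a point): middle of the outside of the bin's low front wall, 15 mm above the bench; x points into the bin. Grey open bin, 145 mm long (x), 105 mm wide, 52 mm high, but only 30 mm at this front wall; about 0.3 kg with its bushes. It starts in front of the stand, askew and off to a side; when home this point is 99 mm before the stand's origin, 57 mm before the shelf's front edge
- bin: the same bin; origin under its middle, 72 mm behind its front wall
- bush_tall: brass bush loose in the bin, 30 mm diameter, 26 mm high; origin under its middle
- bush_flat: steel bush loose in the bin, 36 mm diameter, 18 mm high; origin under its middle
- sample_cup: bystander: small pale cup, 37 mm wide, 26 mm high, right of the stand; origin under its middle
- micrometer: bystander: micrometer, 44 x 132 x 16 mm, lying on the bench to the left; origin under its middle
- loupe: bystander: black loupe, 38 mm wide, 30 mm high, in front to the right; origin under its middle
Not all that is in view belongs to the job. Of the things that look like the bin, the larger one is meant.

How it is judged (in metres and radians):
On the way, in this order (a step that is already met when the one before it is completed fails the run):
1. one end of the shelf rests one rung up on its pawl, let go, while the other is still on the lowest rung (contact force between the fingers and shelf below 0.5 N and ((z of end_left in the frame of stand between 0.0785 and 0.0865 m and z of end_right in the frame of stand below 0.0505 m and value of joint pawl_left below 0.12 rad) or (z of end_right in the frame of stand between 0.0785 and 0.0865 m and z of end_left in the frame of stand below 0.0505 m and value of joint pawl_right below 0.12 rad))), for 0.2 s.
2. both ends rest one rung up on their pawls, let go (contact force between the fingers and shelf below 0.5 N and z of end_left in the frame of stand between 0.0785 and 0.0865 m and z of end_right in the frame of stand between 0.0785 and 0.0865 m and value of joint each of pawl_left, pawl_right below 0.12 rad), for 0.2 s.
3. the bin is home against the back rail under the shelf (x of bin in the frame of stand above -0.037 m and angle between the x axis of bin and the x axis of stand, either way round below 0.12 rad), for 0.2 s.
At the end, for the whole second after the job is handed in: Both shelf ends are 36 mm above their start (within 4 mm), pawls out over the middle rungs; the bin stands flat under the shelf between the ladders, its back within 10 mm of the back rail and square within 7 degrees; ring gauge flat on the shelf, both bushes in the bin, all at rest (all of step 3 and z of end_left in the frame of stand between 0.0785 and 0.0865 m and z of end_right in the frame of stand between 0.0785 and 0.0865 m and x of bin in the frame of stand below -0.02 m and y of bin in the frame of stand between -0.085 and 0.085 m and angle between bin's own z axis and vertical below 0.05 rad and z of ring_gauge_mid in the frame of stand above 0.09 m and angle between ring_gauge_mid's own z axis and vertical below 0.1 rad and horizontal distance between each of bush_tall, bush_flat and bin below 0.08 m and height (world z) of each of bush_tall, bush_flat below 0.03 m and linear speed of each of bin, shelf below 0.02 m/s and value of joint each of pawl_left, pawl_right below 0.12 rad); the robot touches nothing.
It fails at once if the ring gauge falls off the shelf (z of ring_gauge_mid in the frame of stand below 0.045 m).
It fails at once if a bystander is disturbed: the cup, the micrometer or the loupe is moved more than 20 mm (distance of any of sample_cup, micrometer, loupe from where it was at the start of the episode above 0.02 m).
It also fails if it takes over 59 s, if anything falls off the work surface, if the arm or the gripper's body presses on something with over 40 N, if the wrist force passes 120 N, or if a joint passes its speed limit or range.

## Working session

There is one attempt and no reset: what is moved stays moved. The work goes in short steps, Python scripts to look and compute and a tool call to move; the robot and the scene stay as the last step left them, time stands still between calls to the robot, and variables do not carry over. Pictures are saved under pics/ and viewed, and the job is handed in when it is done.

Besides the shell and the picture viewer there is one more tool, called after "Emit:" by a JSON object that holds its "method" and its "body". step_arm: Moves the arm, as the interface text tells. Its arguments: {"type":"object","properties":{"increments":{"type":"array","items":{"type":"array","items":{"type":"array","items":{"type":"number"}}}},"hand":{"type":"number"},"grip_force":{"type":"number"}},"required":["increments"]}

```bash
ls; mkdir -p pics
python3 - <<'E'
from station import arm,get_image,get_calibration
import cv2
print(arm.state())
for n in ("scene","top","wrist"):
    c=get_calibration(n); print(n,c)
    cv2.imwrite(f"pics/{n}0.png",get_image(n)[:,:,::-1])
E
```

```text
pics
{'time_s': 0.0, 'joint_pos': array([ 8.65512953e+01,  2.20909411e+01,  3.80008346e-01, -2.90333856e-02,
       -6.84095969e+01, -1.48166682e+01]), 'joint_vel': array([-0.04903352, -0.08561781,  0.08572682, -0.07938661, -0.08644043,
       -0.04098824]), 'tau': array([ 3.98607353e-04, -3.92286372e+01,  1.88399291e+01,  4.18624163e+00,
       -4.71397885e-03, -2.14639229e-06]), 'tcp_pos': array([0.1956842 , 0.59297096, 0.23022112]), 'ee_rot': array([[ 9.49556481e-01, -3.13595493e-01, -5.96863398e-04],
       [-3.13596050e-01, -9.49554225e-01, -2.07144103e-03],
       [ 8.28404109e-05,  2.15412426e-03, -9.99997676e-01]]), 'ft_force': array([-0.07032912,  0.03452424, -0.05536836]), 'moment': array([0.00663156, 0.05225293, 0.01071529]), 'finger_gap': 0.9948036785717869}
scene {'camera_matrix': array([[372.92339189,   0.        , 253.08638797],
       [  0.        , 372.92339189, 192.12810868],
       [  0.        ,   0.        ,   1.        ]]), 'dist_coeffs': array([-0.07921299,  0.        ,  0.        ,  0.        ,  0.        ]), 'rvec': array([ 2.12649419, -1.07571902,  0.44502105]), 'tvec': array([-0.42078866,  0.31792375,  0.73134378])}
top {'camera_matrix': array([[487.79117823,   0.        , 264.61088373],
       [  0.        , 487.79117823, 192.75836122],
       [  0.        ,   0.        ,   1.        ]]), 'dist_coeffs': array([0.04057005, 0.        , 0.        , 0.        , 0.        ]), 'rvec': array([ 2.20763236, -2.21975257,  0.07908624]), 'tvec': array([-0.13897083,  0.53760965,  1.20788605])}
wrist {'camera_matrix': array([[311.39689683,   0.        , 256.25260326],
       [  0.        , 311.39689683, 192.83858418],
       [  0.        ,   0.        ,   1.        ]]), 'dist_coeffs': array([-0.03036782,  0.        ,  0.        ,  0.        ,  0.        ]), 'rvec': array([-1.71931419,  2.37863175,  0.37348023]), 'tvec': array([ 0.62351229, -0.03984485,  0.37969676])}
```

View pics/scene0.png

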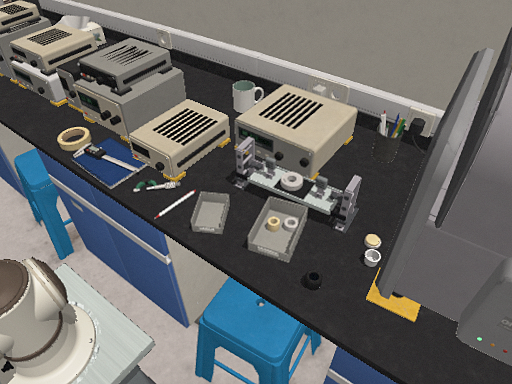

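View pics/top0.png

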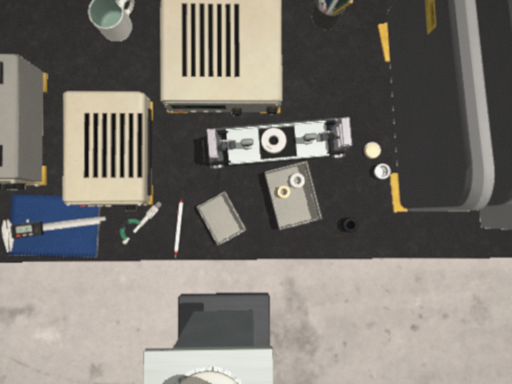

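View pics/wrist0.png

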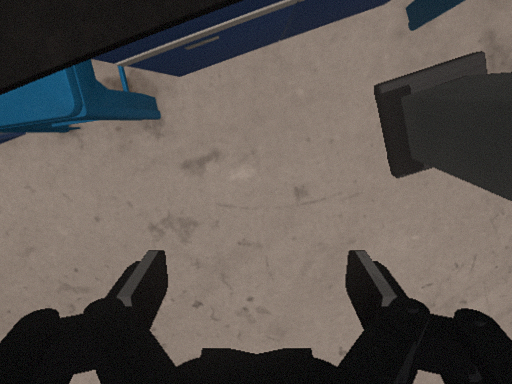

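The scene shows the stand (240-355, 140-225), the large bin right of a small decoy bin, and the loupe, cup and micrometer. Next I zoom in.

Run:
```python
import cv2
a=cv2.imread("pics/top0.png")[105:240,190:400]; cv2.imwrite("pics/top0z.png",cv2.resize(a,None,fx=3.8,fy=3.8,interpolation=cv2.INTER_CUBIC))
a=cv2.imread("pics/scene0.png")[125:300,180:400]; cv2.imwrite("pics/scene0z.png",cv2.resize(a,None,fx=3.4,fy=3.4,interpolation=cv2.INTER_CUBIC))
```

```text
(no output)
```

View pics/top0z.png

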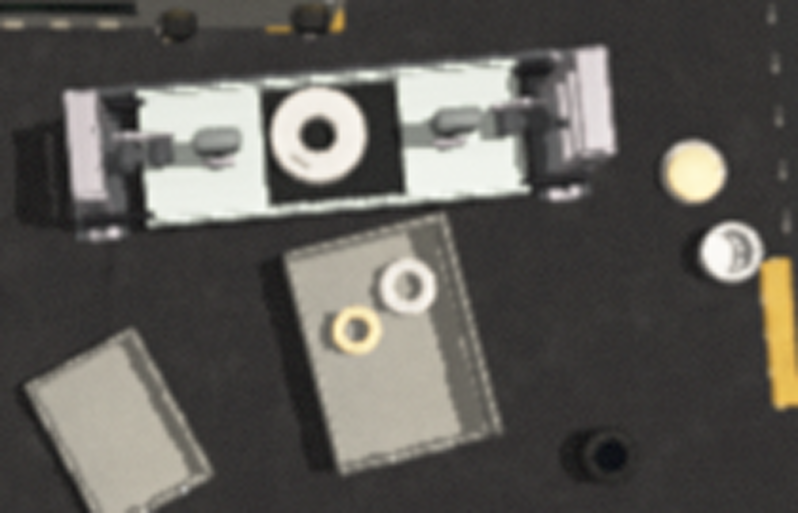

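View pics/scene0z.png

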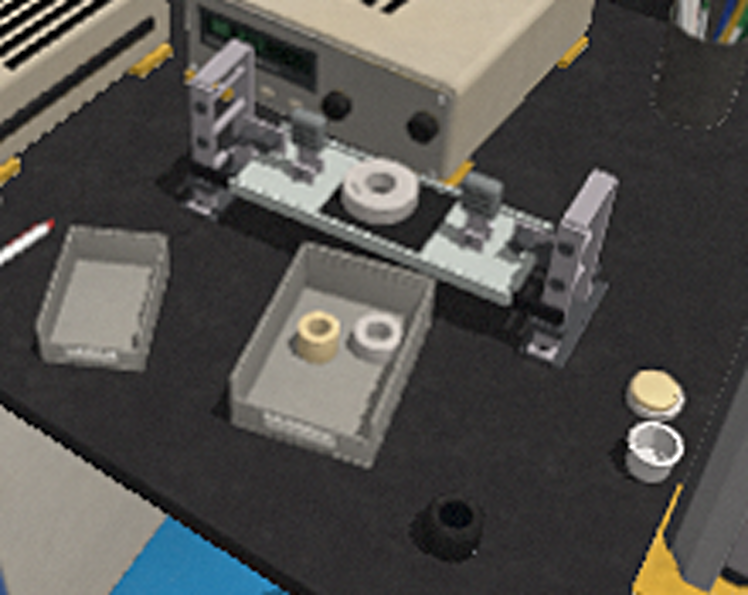

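```bash
cat > h.py <<'E'
import numpy as np,cv2
from station import arm,get_image,get_calibration
def ray(c,uv):
    p=cv2.undistortPoints(np.array([[uv]],float),c['camera_matrix'],c['dist_coeffs'])[0,0]
    R=cv2.Rodrigues(c['rvec'])[0]; o=-R.T@c['tvec']; d=R.T@np.array([p[0],p[1],1]); return o,d/np.linalg.norm(d)
def onz(c,uv,z):
    o,d=ray(c,uv); return o+d*(z-o[2])/d[2]
def proj(c,P):
    return cv2.projectPoints(np.array(P,float).reshape(-1,3),c['rvec'],c['tvec'],c['camera_matrix'],c['dist_coeffs'])[0][:,0]
def tri(cs,uvs):
    A=np.zeros((3,3));b=np.zeros(3)
    for c,u in zip(cs,uvs):
        o,d=ray(c,u);M=np.eye(3)-np.outer(d,d);A+=M;b+=M@o
    return np.linalg.solve(A,b)
E
python3 - <<'E'
from h import *
t=get_calibration("top"); s=get_calibration("scene")
Z=lambda x,y:((x+.5)/3.8+190-.5,(y+.5)/3.8+105-.5)
S=lambda x,y:((x+.5)/3.4+180-.5,(y+.5)/3.4+125-.5)
for n,x,y,z in [("FL",145,228,.052),("FR",528,195,.052),("BL",138,92,.052),("BR",515,60,.052),("tabL",218,140,.115),("tabR",458,118,.115),("ring",319,135,.070),
 ("ladLb",68,93,.135),("ladRb",606,48,.135),("ladLf",77,240,0),
 ("binBL",285,257,.052),("binBR",444,217,.052),("binFR",500,433,.03),("binFL",342,474,.03),("flat",407,285,.02),("tall",356,330,.028),("cup",730,252,.026),("loupe",606,455,.03)]:
    print(n,onz(t,Z(x,y),z)[:2].round(4))
# triangulate
for n,a,b in [("tabL",(218,140),(308,117)),("tabR",(458,118),(484,184)),("ring top",(319,133),(380,184)),("binBL",(285,257),(305,245)),("binBR",(444,217),(436,278))]:
    print(n,tri([t,s],[Z(*a),S(*b)]).round(4))
E
```

```text
FL [ 0.6039 -0.0519]
FR [ 0.6243 -0.2975]
BL [ 0.6912 -0.0477]
BR [ 0.7115 -0.29  ]
tabL [ 0.6509 -0.0991]
tabR [ 0.664  -0.2451]
ring [ 0.6606 -0.1626]
ladLb [ 0.6761 -0.0104]
ladRb [ 0.7027 -0.3318]
ladLf [ 0.6013 -0.0043]
binBL [ 0.585  -0.1412]
binBR [ 0.6103 -0.2433]
binFR [ 0.4716 -0.281 ]
binFL [ 0.4457 -0.1779]
flat [ 0.569  -0.2222]
tall [ 0.5392 -0.1879]
cup [ 0.5893 -0.4341]
loupe [ 0.4569 -0.3499]
tabL [ 0.6513 -0.0989  0.1109]
tabR [ 0.6652 -0.2462  0.1085]
ring top [ 0.662  -0.1621  0.0666]
binBL [ 0.5858 -0.1419  0.0482]
binBR [ 0.6104 -0.2435  0.0532]
```

Run:
```python
from h import *
s=arm.state();c=get_calibration("wrist");R=s['ee_rot']
o,d=ray(c,(256,193)); print("cam in tool",R.T@(o-s['tcp_pos']),R.T@d)
y=np.radians(4.9); Y=-np.array([np.cos(y),np.sin(y),0]); z=np.array([0,0,-1.]); X=np.cross(Y,z); Rt=np.c_[X,Y,z]
print(Rt, np.degrees(cv2.Rodrigues(R.T@Rt)[0]).ravel())
for p in [(.45,.1,.26),(.6,-.099,.26),(.651,-.099,.20)]: print(R.T@(np.array(p)-s['tcp_pos']))
t=get_calibration("top")
for uv in [(283,110),(165,110),(150,100),(150,205),(65,205)]: print(uv,onz(t,uv,.12)[:2], onz(t,uv,0)[:2])
```

```text
cam in tool [ 0.07874767  0.00095474 -0.14274427] [-0.30762655 -0.00188476  0.95150531]
[[ 0.08541692 -0.9963453   0.        ]
 [-0.9963453  -0.08541692  0.        ]
 [ 0.         -0.         -1.        ]] [ 7.90465938e-02 -6.11395959e-02  6.68263237e+01]
[ 0.39603756  0.38856705 -0.02882682]
[ 0.60087064  0.53049782 -0.02856839]
[0.64929128 0.51440794 0.03141126]
(283, 110) [ 0.72274265 -0.18234598] [ 0.7483969  -0.19049428]
(165, 110) [0.72242905 0.08741731] [0.7480495  0.10834696]
(150, 100) [0.74525902 0.12130575] [0.77334033 0.14588825]
(150, 205) [0.50583108 0.12074332] [0.50810431 0.14526519]
(65, 205) [0.50700342 0.30894535] [0.50940302 0.35375362]
```

Emit:
{"method": "step_arm", "body": {"increments": [[[0.03, 0.03, -0.04, 0, 0, 0], [0.07, 0.07, -0.05, 0, 0, 6], [0.11, 0.11, -0.05, 0, 0, 13], [0.15, 0.148, -0.05, 0, 0, 20], [0.19, 0.187, -0.05, 0, 0, 27], [0.23, 0.226, -0.05, 0, 0, 34], [0.27, 0.265, -0.05, 0, 0, 41], [0.31, 0.304, -0.05, 0, 0, 48], [0.35, 0.343, -0.05, 0, 0, 55], [0.395, 0.388, -0.05, 0, 0, 62], [0.44, 0.42, -0.05, 0, 0, 66.8], [0.48, 0.448, -0.05, 0, 0, 66.8], [0.52, 0.476, -0.05, 0, 0, 66.8], [0.56, 0.503, -0.05, 0, 0, 66.8], [0.6, 0.53, -0.05, 0, 0, 66.8], [0.63, 0.522, -0.02, 0, 0, 66.8], [0.649, 0.514, 0.03, 0, 0, 66.8], [0.649, 0.514, 0.03, 0, 0, 66.8]]], "hand": 0.05, "grip_force": 60}}

```text
time_s: 2.4
tcp_pos: [0.6487, -0.0985, 0.1953]
ee_rot: [[0.085, -0.996, -0.012], [-0.996, -0.085, -0.001], [0.0, 0.012, -1.0]]
ft_force: [-0.8, -0.6, 0.2]
finger_gap: 0.581
```

Run:
```python
from h import *
s=arm.state();print(s['time_s'],s['tcp_pos'],s['ee_rot'],s['finger_gap'],s['joint_pos'],s['ft_force'])
for n in("wrist","top"): cv2.imwrite(f"pics/{n}1.png",get_image(n)[:,:,::-1])
c=get_calibration("wrist")
for z in(.115,.081): print(proj(c,[(.651,-.099,z)]))
```

```text
2.4 [ 0.64870715 -0.09851912  0.19529484] [[ 8.49967158e-02 -9.96307247e-01 -1.21420114e-02]
 [-9.96381182e-01 -8.49865645e-02 -1.35052303e-03]
 [ 3.13628044e-04  1.22128617e-02 -9.99925371e-01]] 0.5809035824388635 [ 5.46529456e+00  2.68097785e+01  2.76903278e+00  1.17282133e-02
 -6.66591654e+01 -5.94280528e-01] [-0.76229121 -0.58699375  0.17501806]
[[255.70768734 199.17374199]]
[[255.76515173 186.66124133]]
```

View pics/wrist1.png

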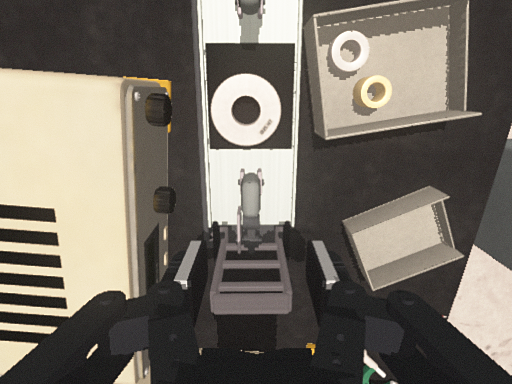

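Run:
```python
import cv2
a=cv2.imread("pics/wrist1.png")[140:290,180:330]; cv2.imwrite("pics/w1z.png",cv2.resize(a,None,fx=4,fy=4,interpolation=cv2.INTER_CUBIC))
from h import *
c=get_calibration("wrist")
y=np.radians(4.9);X=np.array([np.cos(y),np.sin(y),0]);Y=np.array([-np.sin(y),np.cos(y),0])
p=np.array([.651,-.099,0])
for dz in(.115,.081): 
  for sx in(-7,7):
    for sy in(-15,15): print(dz,sx,sy,((proj(c,[p+X*sx/1e3+Y*sy/1e3+[0,0,dz]])[0]-[180,140])*4).round())
```

```text
0.115 -7 -15 [339. 163.]
0.115 -7 15 [338. 308.]
0.115 7 -15 [266. 163.]
0.115 7 15 [268. 308.]
0.081 -7 -15 [335. 121.]
0.081 -7 15 [334. 251.]
0.081 7 -15 [271. 121.]
0.081 7 15 [272. 251.]
```

View pics/w1z.png

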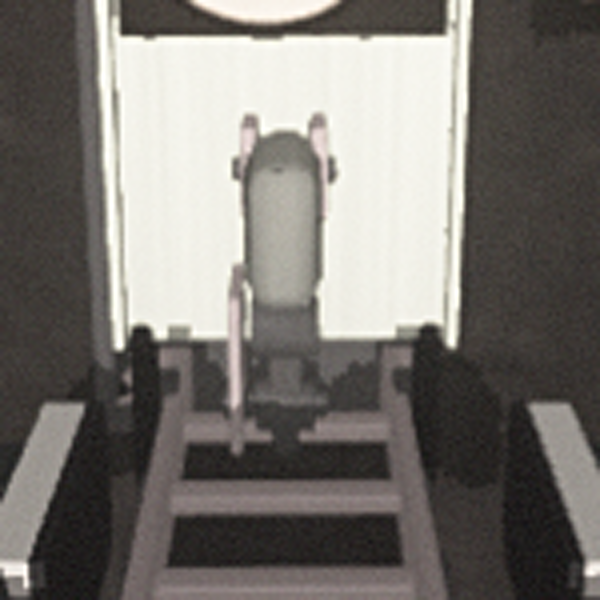

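```bash
cat >> h.py <<'E'
def inc(pts,yaw=184.9,tilt=0.):
    # tool y axis at heading yaw, z down
    s=arm.state();R=s['ee_rot'];a=np.radians(yaw);Y=np.array([np.cos(a),np.sin(a),0]);z=np.array([0,0,-1.])
    Rt=np.c_[np.cross(Y,z),Y,z]; 
    rv=np.degrees(cv2.Rodrigues(R.T@Rt)[0]).ravel()
    for p in pts: print(np.r_[(R.T@(np.array(p)-s['tcp_pos'])).round(4),rv.round(2)].tolist())
    print(s['time_s'],s['tcp_pos'].round(4),s['ft_force'].round(2),s['moment'].round(2),round(s['finger_gap'],3))
E
python3 - <<'E'
from h import *
inc([(.654,-.099,.14),(.654,-.099,.08)])
E
```

```text
[0.0004, -0.0031, 0.0618, 0.06, -0.14, 0.06]
[0.0002, -0.0032, 0.1218, 0.06, -0.14, 0.06]
2.5 [ 0.6509 -0.0987  0.2018] [-0.54  0.82  0.79] [-0.01 -0.08  0.01] 0.581
```

Emit:
{"method": "step_arm", "body": {"increments": [[[0.0003, -0.0007, 0.03, 0, 0, 0], [0.0003, -0.0007, 0.07, 0, 0, 0], [0.0003, -0.0007, 0.1, 0, 0, 0], [0.0003, -0.0007, 0.1215, 0, 0, 0], [0.0003, -0.0007, 0.1215, 0, 0, 0], [0.0003, -0.0007, 0.1215, 0, 0, 0]]]}}

```text
time_s: 3.25
tcp_pos: [0.653, -0.0992, 0.0834]
ee_rot: [[0.087, -0.996, 0.004], [-0.996, -0.087, -0.003], [0.003, -0.004, -1.0]]
ft_force: [-0.8, -0.0, -0.1]
finger_gap: 0.585
```

Run:
```python
from h import *
cv2.imwrite("pics/wrist2.png",get_image("wrist")[:,:,::-1])
inc([(.6515,-.099,.08)])
```

```text
[-0.0004, 0.0014, 0.0032, -0.21, -0.18, 0.09]
3.3 [ 0.653  -0.0992  0.0833] [ 0.58 -0.14  0.62] [ 0.02 -0.01  0.02] 0.584
```

View pics/wrist2.png

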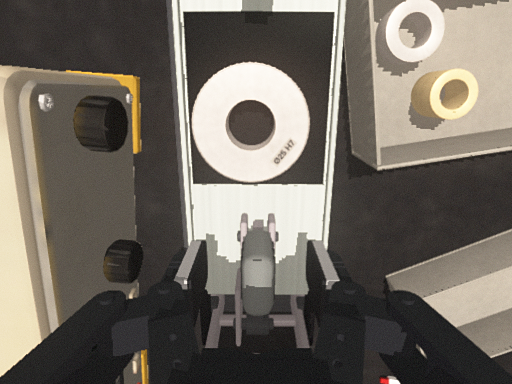

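The tab, at column 258, is centred between the fingers. I'll close on it.

Emit:
{"method": "step_arm", "body": {"increments": [[[0, 0, 0.003, 0, 0, 0], [0, 0, 0.003, 0, 0, 0], [0, 0, 0.003, 0, 0, 0], [0, 0, 0.003, 0, 0, 0], [0, 0, 0.003, 0, 0, 0], [0, 0, 0.003, 0, 0, 0]]], "hand": 0.0, "grip_force": 60}}

```text
time_s: 4.05
tcp_pos: [0.6526, -0.0993, 0.0811]
ee_rot: [[0.087, -0.996, 0.003], [-0.996, -0.087, -0.003], [0.003, -0.003, -1.0]]
ft_force: [-4.5, 1.2, 5.6]
finger_gap: 0.158
```

Run:
```python
from h import *
inc([])
print(arm.state()['ee_rot'].round(3))
```

```text
4.05 [ 0.6526 -0.0993  0.0811] [-4.53  1.23  5.56] [ 0.22  0.97 -0.1 ] 0.158
[[ 0.087 -0.996  0.003]
 [-0.996 -0.087 -0.003]
 [ 0.003 -0.003 -1.   ]]
```

Emit:
{"method": "step_arm", "body": {"increments": [[[0.0005, 0, -0.004, 0, 0, 0], [0.001, 0, -0.008, 0, 0, 0], [0.002, 0, -0.012, 0, 0, 0], [0.0025, 0, -0.016, 0, 0, 0], [0.003, 0, -0.02, 0, 0, 0], [0.004, 0, -0.024, 0, 0, 0], [0.0045, 0, -0.028, 0, 0, 0], [0.005, 0, -0.032, 0, 0, 0], [0.006, 0, -0.035, 0, 0, 0], [0.006, 0, -0.036, 0, 0, 0], [0.006, 0, -0.036, 0, 0, 0]]]}}

```text
time_s: 5.42
tcp_pos: [0.6528, -0.103, 0.1169]
ee_rot: [[0.087, -0.996, 0.003], [-0.996, -0.087, -0.0], [0.0, -0.003, -1.0]]
ft_force: [0.9, 7.8, -5.9]
finger_gap: 0.156
```

Run:
```python
from h import *
for n in("wrist","scene","top"): cv2.imwrite(f"pics/{n}3.png",get_image(n)[:,:,::-1])
a=cv2.imread("pics/scene3.png")[125:240,220:380]; cv2.imwrite("pics/s3z.png",cv2.resize(a,None,fx=5,fy=5,interpolation=cv2.INTER_CUBIC))
inc([])
```

```text
5.575 [ 0.6528 -0.103   0.1168] [ 0.86  8.11 -6.13] [ 2.57 -0.24 -0.08] 0.156
```

View pics/s3z.png

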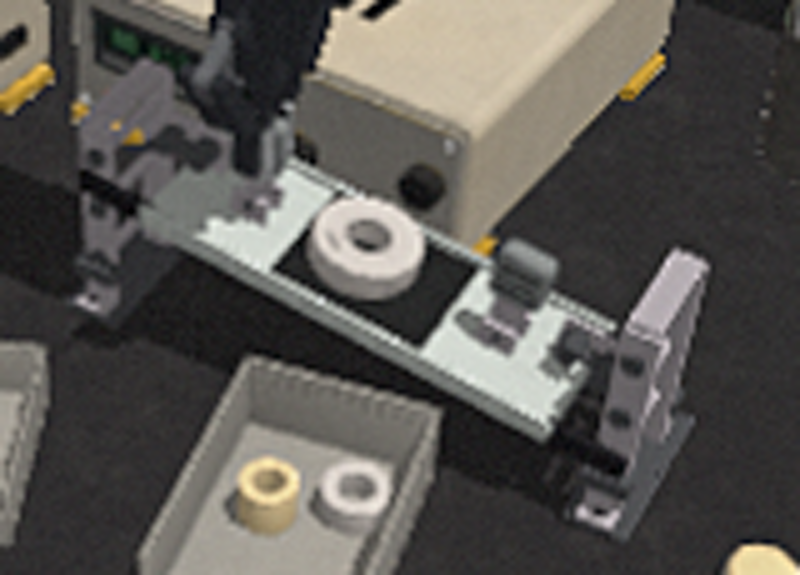

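View pics/wrist3.png

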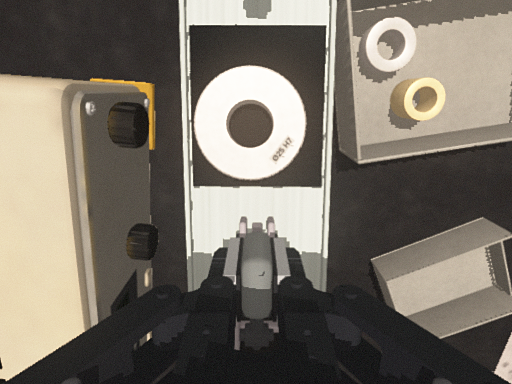

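Emit:
{"method": "step_arm", "body": {"increments": [[[0, 0, 0.001, 0, 0, 0], [0, 0, 0.003, 0, 0, 0], [0, 0, 0.005, 0, 0, 0], [0, 0, 0.007, 0, 0, 0], [-0.0005, 0, 0.009, 0, 0, 0], [-0.001, 0, 0.0095, 0, 0, 0], [-0.001, 0, 0.0095, 0, 0, 0]]]}}

```text
time_s: 6.45
tcp_pos: [0.6528, -0.1019, 0.1082]
ee_rot: [[0.087, -0.996, 0.003], [-0.996, -0.087, -0.0], [0.0, -0.003, -1.0]]
ft_force: [-0.0, 5.4, 0.1]
finger_gap: 0.155
```

Run:
```python
from h import *
inc([])
for n in("scene",): cv2.imwrite(f"pics/{n}4.png",get_image(n)[:,:,::-1])
a=cv2.imread("pics/scene4.png")[125:240,220:380]; cv2.imwrite("pics/s4z.png",cv2.resize(a,None,fx=5,fy=5,interpolation=cv2.INTER_CUBIC))
```

```text
6.45 [ 0.6528 -0.1019  0.1082] [-0.04  5.38  0.14] [ 1.66  0.23 -0.02] 0.155
```

View pics/s4z.png

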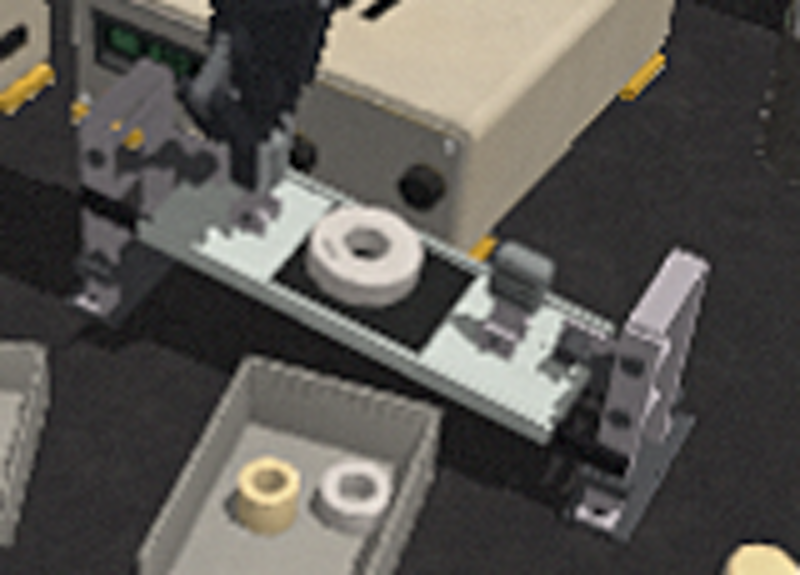

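The load has come off (fz went from -6 to 0) at a tab rise of 27 mm, so the end rests on the next rung. I'll release it and go up.

Emit:
{"method": "step_arm", "body": {"increments": [[[0, 0, 0.0, 0, 0, 0], [0, 0, 0, 0, 0, 0], [0, 0, 0, 0, 0, 0], [0, 0, 0, 0, 0, 0], [0, 0, -0.03, 0, 0, 0], [0, 0, -0.07, 0, 0, 0], [0, 0, -0.1, 0, 0, 0], [0, 0, -0.1, 0, 0, 0]]], "hand": 0.05}}

```text
time_s: 7.5
tcp_pos: [0.654, -0.1021, 0.2117]
ee_rot: [[0.088, -0.996, 0.01], [-0.996, -0.088, -0.0], [0.001, -0.01, -1.0]]
ft_force: [-0.0, 0.9, -0.4]
finger_gap: 0.586
```

Run:
```python
from h import *
# shelf right tab predicted after left up (pivot at centre x/y)
th=.118; y=np.radians(4.9);Y=np.array([-np.sin(y),np.cos(y),0])
c=np.array([.6585,-.172,.0]);
# board centre height 0.0465+0.018 ; grip 51.5 above
off=-.074*np.cos(th)-.0515*np.sin(th); z=.0645-.074*np.sin(th)+.0515*np.cos(th)
print("tabR",c+Y*off,z)
inc([])
for n in("scene","top"): cv2.imwrite(f"pics/{n}5.png",get_image(n)[:,:,::-1])
a=cv2.imread("pics/scene5.png")[125:240,220:380]; cv2.imwrite("pics/s5z.png",cv2.resize(a,None,fx=5,fy=5,interpolation=cv2.INTER_CUBIC))
a=cv2.imread("pics/top5.png")[105:200,190:360]; cv2.imwrite("pics/t5z.png",cv2.resize(a,None,fx=4.5,fy=4.5,interpolation=cv2.INTER_CUBIC))
```

```text
tabR [ 0.66529477 -0.25125759  0.        ] 0.10693012279451924
7.5 [ 0.654  -0.1021  0.2117] [-0.02  0.88 -0.42] [0.05 0.02 0.  ] 0.586
```

View pics/s5z.png

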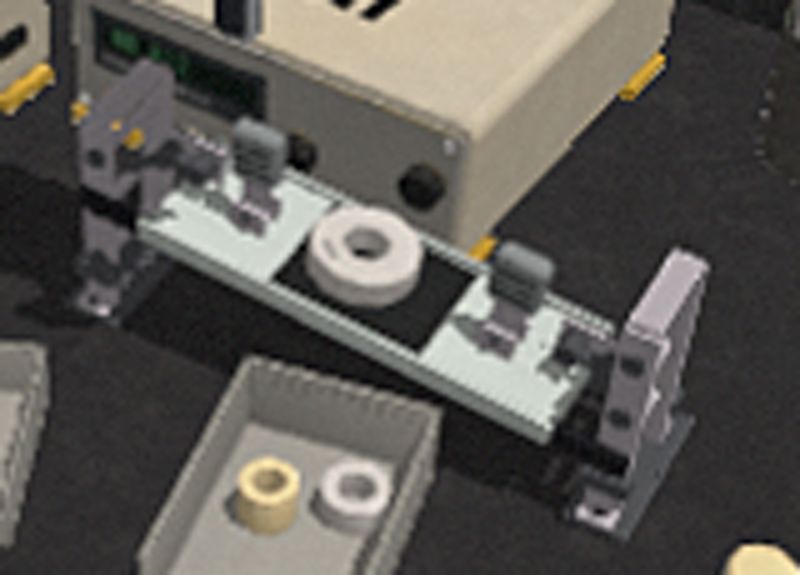

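View pics/t5z.png

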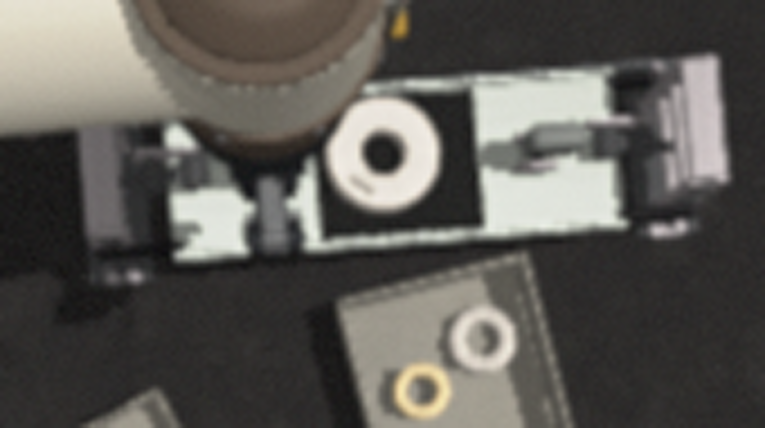

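Run:
```python
from h import *
inc([(.665,-.20,.21),(.665,-.251,.19),(.665,-.251,.14)])
```

```text
[0.0989, -0.0044, -0.0022, -0.17, 0.01, 0.09]
[0.1497, 0.0001, 0.0177, -0.17, 0.01, 0.09]
[0.1497, 0.0003, 0.0677, -0.17, 0.01, 0.09]
7.6 [ 0.652  -0.1018  0.2078] [-0.58  0.65 -1.04] [-0.    0.05 -0.  ] 0.583
```

Emit:
{"method": "step_arm", "body": {"increments": [[[0.04, 0, 0, 0, 0, 0], [0.09, 0, 0, 0, 0, 0], [0.13, 0, 0.0, 0, 0, 0], [0.1497, 0, 0.018, 0, 0, 0], [0.1497, 0, 0.06, 0, 0, 0], [0.1497, 0, 0.068, 0, 0, 0], [0.1497, 0, 0.068, 0, 0, 0], [0.1497, 0, 0.068, 0, 0, 0]]]}}

```text
time_s: 8.6
tcp_pos: [0.6663, -0.2506, 0.1415]
ee_rot: [[0.088, -0.996, 0.006], [-0.996, -0.088, -0.001], [0.001, -0.006, -1.0]]
ft_force: [-0.7, -0.3, 1.1]
finger_gap: 0.583
```

Run:
```python
from h import *
c=get_calibration("wrist")
cv2.imwrite(f"pics/wrist6.png",get_image("wrist")[:,:,::-1])
print(proj(c,[(.665,-.251,.107),(.665,-.253,.124)]))
inc([(.665,-.251,.089)])
```

```text
[[258.31721382 226.53152607]
 [258.62749705 235.61156108]]
[0.0002, 0.0017, 0.0527, -0.35, -0.06, 0.15]
8.65 [ 0.6663 -0.2506  0.1417] [-0.25  0.16 -0.15] [ 0.03  0.01 -0.03] 0.585
```

View pics/wrist6.png

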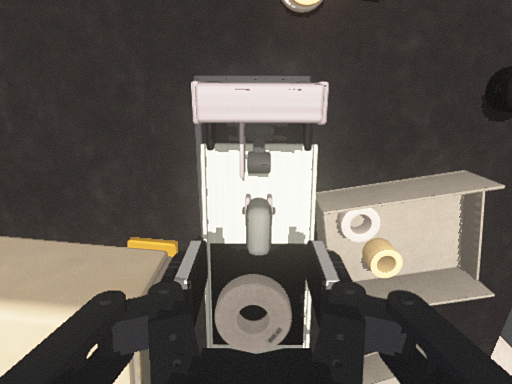

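Emit:
{"method": "step_arm", "body": {"increments": [[[0.002, -0.0005, 0.02, 0, 0, 0], [0.002, -0.0005, 0.04, 0, 0, 0], [0.002, -0.0005, 0.053, 0, 0, 0], [0.002, -0.0005, 0.053, 0, 0, 0], [0.002, -0.0005, 0.053, 0, 0, 0]]]}}

```text
time_s: 9.28
tcp_pos: [0.6679, -0.2528, 0.0893]
ee_rot: [[0.088, -0.996, 0.007], [-0.996, -0.088, -0.001], [0.002, -0.007, -1.0]]
ft_force: [0.4, -0.3, 1.2]
finger_gap: 0.586
```

Run:
```python
from h import *
cv2.imwrite(f"pics/wrist7.png",get_image("wrist")[:,:,::-1])
inc([(.665,-.253,.089)])
```

```text
[-0.0, 0.003, 0.0006, -0.44, -0.09, 0.16]
9.325 [ 0.668  -0.2528  0.0896] [-0.4   0.45 -0.46] [-0.05 -0.   -0.01] 0.587
```

View pics/wrist7.png

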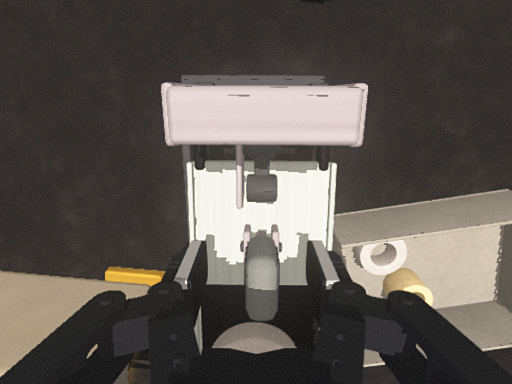

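Emit:
{"method": "step_arm", "body": {"increments": [[[0, 0.002, 0.0, 0, 0, 0], [0, 0.002, 0.0, 0, 0, 0], [0, 0.002, 0.0, 0, 0, 0], [0, 0.002, 0.0, 0, 0, 0], [0, 0.002, 0.0, 0, 0, 0], [0, 0.002, 0.0, 0, 0, 0]]], "hand": 0.0}}

```text
time_s: 10.07
tcp_pos: [0.6657, -0.2531, 0.0902]
ee_rot: [[0.088, -0.996, 0.007], [-0.996, -0.088, -0.001], [0.002, -0.007, -1.0]]
ft_force: [-3.1, 0.2, 4.9]
finger_gap: 0.153
```

Run:
```python
from h import *
inc([])
```

```text
10.075 [ 0.6657 -0.2531  0.0902] [-3.09  0.16  4.91] [ 0.1   1.1  -0.07] 0.153
```

Emit:
{"method": "step_arm", "body": {"increments": [[[0, 0, -0.004, 0, 0, 0], [-0.0005, 0, -0.008, 0, 0, 0], [-0.001, 0, -0.012, 0, 0, 0], [-0.001, 0, -0.016, 0, 0, 0], [-0.0015, 0, -0.02, 0, 0, 0], [-0.002, 0, -0.024, 0, 0, 0], [-0.002, 0, -0.028, 0, 0, 0], [-0.0025, 0, -0.032, 0, 0, 0], [-0.003, 0, -0.035, 0, 0, 0], [-0.003, 0, -0.036, 0, 0, 0], [-0.003, 0, -0.036, 0, 0, 0]]]}}

```text
time_s: 11.45
tcp_pos: [0.6654, -0.2508, 0.127]
ee_rot: [[0.088, -0.996, 0.008], [-0.996, -0.088, -0.002], [0.003, -0.008, -1.0]]
ft_force: [1.8, -4.7, -5.7]
finger_gap: 0.15
```

Run:
```python
from h import *
inc([])
cv2.imwrite(f"pics/scene8.png",get_image("scene")[:,:,::-1])
a=cv2.imread("pics/scene8.png")[125:240,220:380]; cv2.imwrite("pics/s8z.png",cv2.resize(a,None,fx=5,fy=5,interpolation=cv2.INTER_CUBIC))
```

```text
11.45 [ 0.6654 -0.2508  0.127 ] [ 1.81 -4.65 -5.65] [-1.8  -0.49 -0.04] 0.15
```

View pics/s8z.png

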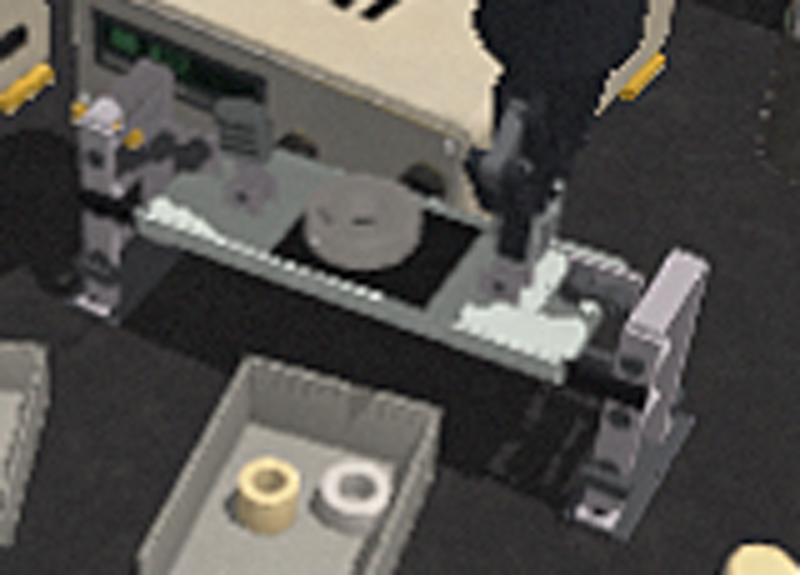

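Emit:
{"method": "step_arm", "body": {"increments": [[[0, 0, 0.001, 0, 0, 0], [0, 0, 0.003, 0, 0, 0], [0, 0, 0.005, 0, 0, 0], [0, 0, 0.007, 0, 0, 0], [0.0005, 0, 0.009, 0, 0, 0], [0.001, 0, 0.0105, 0, 0, 0], [0.001, 0, 0.0105, 0, 0, 0]]]}}

```text
time_s: 12.38
tcp_pos: [0.6655, -0.2517, 0.1172]
ee_rot: [[0.088, -0.996, 0.008], [-0.996, -0.088, -0.002], [0.003, -0.008, -1.0]]
ft_force: [1.1, -2.1, -1.2]
finger_gap: 0.153
```

Run:
```python
from h import *
inc([])
```

```text
12.375 [ 0.6655 -0.2517  0.1172] [ 1.1  -2.14 -1.2 ] [-0.82  0.17 -0.16] 0.153
```

Emit:
{"method": "step_arm", "body": {"increments": [[[0, 0, 0.001, 0, 0, 0], [0, 0, 0.0015, 0, 0, 0], [0, 0, 0.0015, 0, 0, 0]]]}}

```text
time_s: 12.75
tcp_pos: [0.6655, -0.2517, 0.1169]
ee_rot: [[0.089, -0.996, 0.009], [-0.996, -0.089, -0.003], [0.004, -0.009, -1.0]]
ft_force: [-1.9, -1.8, 4.2]
finger_gap: 0.154
```

Emit:
{"method": "step_arm", "body": {"increments": [[[0, 0, 0.0, 0, 0, 0], [0, 0, 0, 0, 0, 0], [0, 0, 0, 0, 0, 0], [0, 0, 0, 0, 0, 0], [0, 0, -0.03, 0, 0, 0], [0, 0, -0.07, 0, 0, 0], [0, 0, -0.1, 0, 0, 0], [0, 0, -0.1, 0, 0, 0]]], "hand": 0.05}}

```text
time_s: 13.75
tcp_pos: [0.6661, -0.2518, 0.2206]
ee_rot: [[0.089, -0.996, 0.016], [-0.996, -0.089, -0.004], [0.006, -0.015, -1.0]]
ft_force: [-0.2, -0.8, 0.3]
finger_gap: 0.588
```

Run:
```python
from h import *
inc([])
for n in("scene","top","wrist"): cv2.imwrite(f"pics/{n}9.png",get_image(n)[:,:,::-1])
a=cv2.imread("pics/scene9.png")[125:280,220:400]; cv2.imwrite("pics/s9z.png",cv2.resize(a,None,fx=4.4,fy=3.8,interpolation=cv2.INTER_CUBIC))
```

```text
13.75 [ 0.6661 -0.2518  0.2206] [-0.18 -0.76  0.28] [-0.    0.05  0.  ] 0.588
```

View pics/s9z.png

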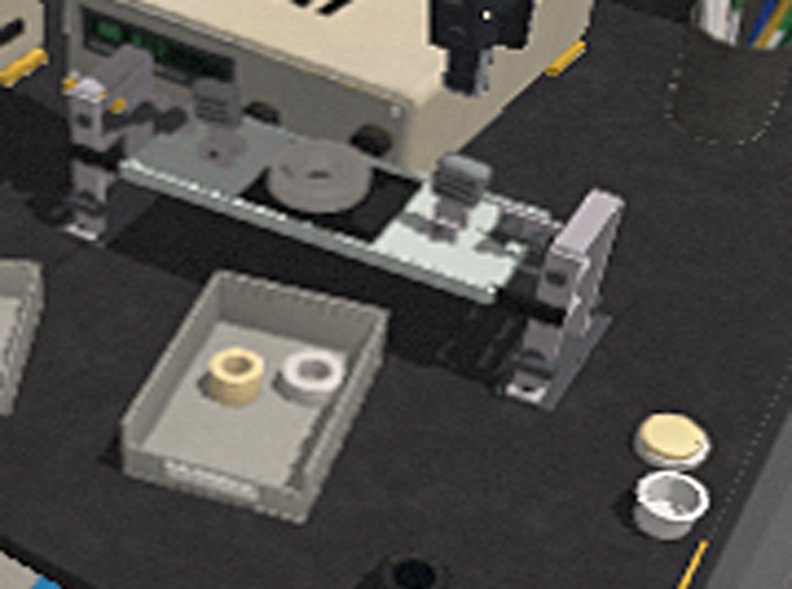

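View pics/wrist9.png

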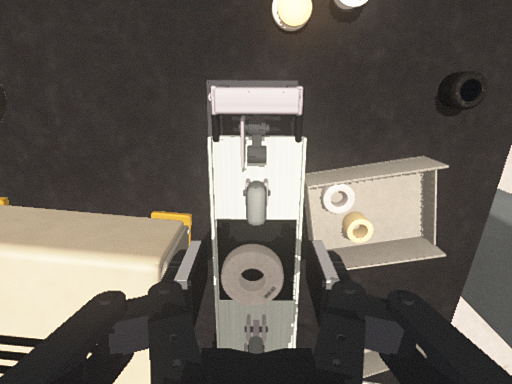

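View pics/top9.png

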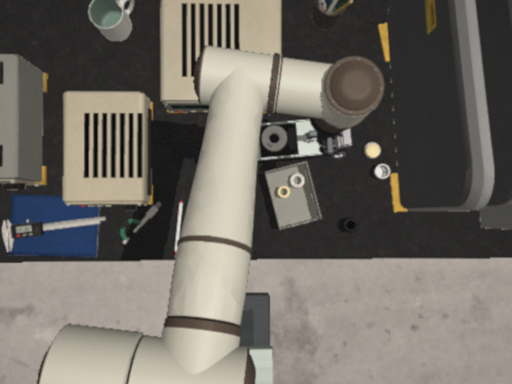

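Run:
```python
from h import *
s=get_calibration("scene")
y=np.radians(4.9);X=np.array([np.cos(y),np.sin(y),0]);Y=np.array([-np.sin(y),np.cos(y),0])
c=np.array([.6577,-.172,.088])
for zz in (.052,.088,.124):
  for sy in(1,-1):
    p=proj(s,[c*[1,1,0]-X*.042+Y*sy*.122+[0,0,zz]])[0]; print(zz,sy,((p-[220,125]+.5)*[4.4,3.8]-.5).round(0))
```

```text
0.052 1 [120. 204.]
0.052 -1 [484. 333.]
0.088 1 [118. 166.]
0.088 -1 [492. 294.]
0.124 1 [117. 126.]
0.124 -1 [501. 254.]
```

Both shelf ends match the middle-rung projections to within about 4 px in the zoomed view. Next is the bin push, with the open fingers side by side against the front wall.

Run:
```python
from h import *
y=np.radians(4.9);X=np.array([np.cos(y),np.sin(y),0]);Y=np.array([-np.sin(y),np.cos(y),0])
c=np.array([.6577,-.172,0])
P=c-X*.25-Y*.035; print(P)
inc([P+[0,0,.2],P+[0,0,.1],P+[0,0,.006]],94.9)
```

```text
[ 0.41160327 -0.22822632  0.        ]
[-0.0452, 0.2495, 0.0137, -0.41, 0.18, 90.18]
[-0.0454, 0.2501, 0.1137, -0.41, 0.18, 90.18]
[-0.0457, 0.2507, 0.2077, -0.41, 0.18, 90.18]
13.9 [ 0.664  -0.2511  0.2155] [ 0.74  0.96 -0.67] [-0.02  0.01 -0.01] 0.584
```

Emit:
{"method": "step_arm", "body": {"increments": [[[-0.008, 0.04, 0, 0, 0, 9], [-0.016, 0.08, 0, 0, 0, 19], [-0.024, 0.12, 0, 0, 0, 29], [-0.03, 0.16, 0, 0, 0, 39], [-0.036, 0.2, 0, 0, 0, 49], [-0.042, 0.235, 0.01, 0, 0, 59], [-0.0455, 0.25, 0.03, 0, 0, 69], [-0.0455, 0.25, 0.05, 0, 0, 79], [-0.0455, 0.25, 0.07, 0, 0, 89.9], [-0.0455, 0.25, 0.09, 0, 0, 90], [-0.0455, 0.25, 0.11, 0, 0, 90], [-0.0455, 0.25, 0.11, 0, 0, 90], [-0.0455, 0.25, 0.11, 0, 0, 90]]], "hand": 0.06}}

```text
time_s: 15.52
tcp_pos: [0.4118, -0.2282, 0.1038]
ee_rot: [[-0.996, -0.089, 0.006], [-0.089, 0.996, -0.002], [-0.006, -0.003, -1.0]]
ft_force: [0.2, -0.4, 0.8]
finger_gap: 0.699
```

Run:
```python
from h import *
for n in("wrist","top"): cv2.imwrite(f"pics/{n}10.png",get_image(n)[:,:,::-1])
y=np.radians(4.9);X=np.array([np.cos(y),np.sin(y),0]);Y=np.array([-np.sin(y),np.cos(y),0])
c=np.array([.6577,-.172,0])
P=c-X*.25-Y*.035
inc([P+[0,0,.05],P+[0,0,.006]],94.9)
```

```text
[0.001, 0.0002, 0.0544, -0.17, 0.45, 0.19]
[0.0013, 0.0004, 0.0984, -0.17, 0.45, 0.19]
15.625 [ 0.4122 -0.2282  0.1044] [ 0.46 -0.12 -0.23] [ 0.01 -0.01 -0.  ] 0.704
```

View pics/wrist10.png

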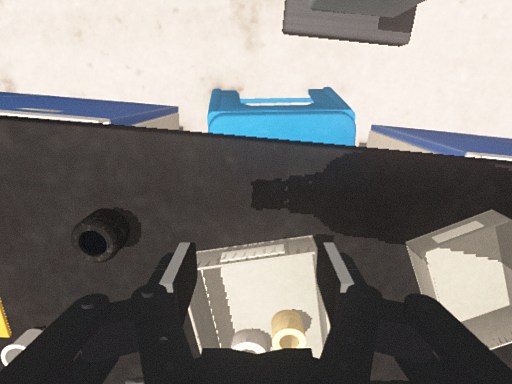

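View pics/top10.png

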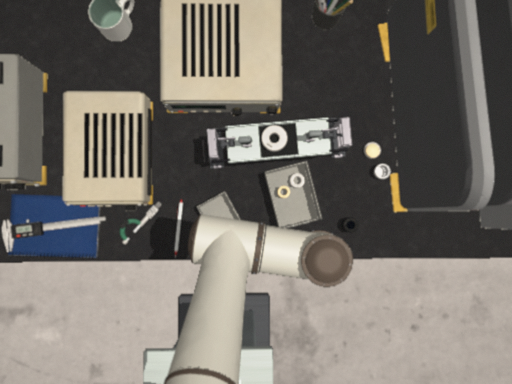

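Run:
```python
from h import *
c=get_calibration("wrist")
print(proj(c,[(.4457,-.1779,.03),(.4716,-.281,.03),(.412,-.228,.0),(.412,-.228,.03),(.4569,-.3499,.03)]).round())
cv2.imwrite("pics/w10z.png",cv2.resize(cv2.imread("pics/wrist10.png")[180:384,130:400],None,fx=2.9,fy=2.9))
```

```text
[[318. 249.]
 [185. 267.]
 [258. 191.]
 [258. 203.]
 [ 98. 244.]]
```

View pics/w10z.png

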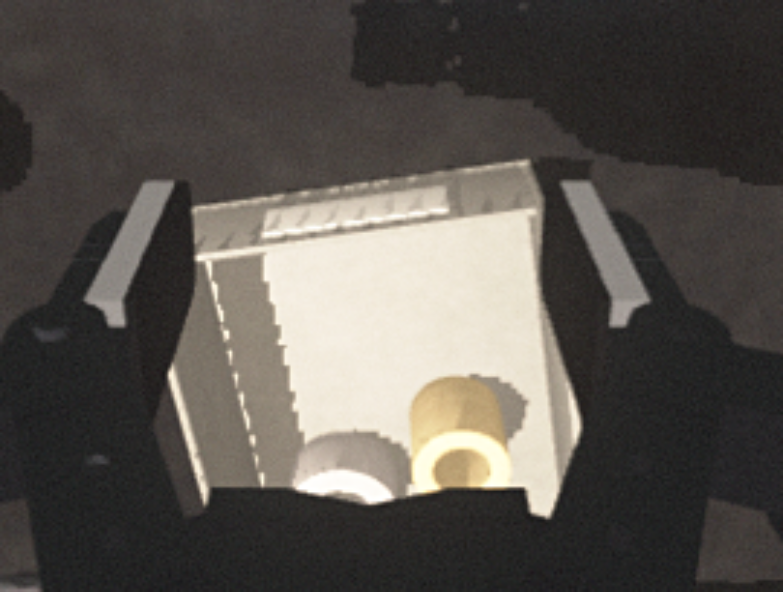

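Emit:
{"method": "step_arm", "body": {"increments": [[[0.001, 0, 0.04, 0, 0, 0], [0.001, 0, 0.08, 0, 0, 0], [0.001, 0, 0.097, 0, 0.4, 0], [0.001, 0, 0.1, 0, 0.4, 0], [0.001, 0, 0.1, 0, 0.4, 0], [0.001, 0, 0.1, 0, 0.4, 0]]]}}

```text
time_s: 16.38
tcp_pos: [0.4128, -0.2287, 0.0055]
ee_rot: [[-0.996, -0.089, 0.004], [-0.089, 0.996, -0.003], [-0.003, -0.004, -1.0]]
ft_force: [-1.1, 0.1, -0.5]
finger_gap: 0.704
```

Run:
```python
from h import *
cv2.imwrite(f"pics/wrist11.png",get_image("wrist")[:,:,::-1])
y=np.radians(4.9);X=np.array([np.cos(y),np.sin(y),0]);Y=np.array([-np.sin(y),np.cos(y),0])
c=np.array([.6577,-.172,0])
inc([c+X*a-Y*.035+[0,0,.005] for a in(-.25,-.2,-.15,-.115)],94.9)
```

```text
[0.0011, 0.0006, 0.0004, -0.2, 0.18, 0.19]
[-0.0489, 0.0004, 0.0005, -0.2, 0.18, 0.19]
[-0.0989, 0.0002, 0.0007, -0.2, 0.18, 0.19]
[-0.1339, 0.0001, 0.0008, -0.2, 0.18, 0.19]
16.425 [ 0.4127 -0.2287  0.0054] [ 0.38 -0.56 -0.05] [-0.02  0.04  0.01] 0.706
```

View pics/wrist11.png

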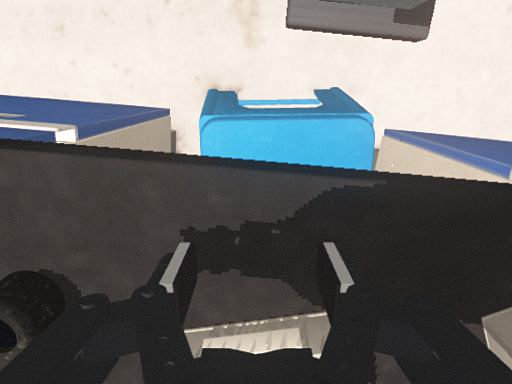

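Emit:
{"method": "step_arm", "body": {"increments": [[[-0.008, 0, 0, 0, 0, 0], [-0.016, 0, 0, 0, 0, 0], [-0.022, 0, 0, 0, 0, 0], [-0.028, 0, 0, 0, 0, 0], [-0.034, 0, 0, 0, 0, 0], [-0.04, 0, 0, 0, 0, 0], [-0.046, 0, 0, 0, 0, 0], [-0.052, 0, 0, 0, 0, 0], [-0.058, 0, 0, 0, 0, 0], [-0.064, 0, 0, 0, 0, 0], [-0.07, 0, 0, 0, 0, 0], [-0.075, 0, 0, 0, 0, 0], [-0.08, 0, 0, 0, 0, 0]]]}}

```text
time_s: 18.05
tcp_pos: [0.4926, -0.2215, 0.0056]
ee_rot: [[-0.996, -0.089, 0.003], [-0.089, 0.996, -0.003], [-0.003, -0.004, -1.0]]
ft_force: [-1.1, 0.7, -0.6]
finger_gap: 0.702
```

Run:
```python
from h import *
for n in("wrist","top","scene"): cv2.imwrite(f"pics/{n}12.png",get_image(n)[:,:,::-1])
inc([])
a=cv2.imread("pics/scene12.png")[125:300,180:400]; b=cv2.imread("pics/top12.png")[105:240,190:400]
cv2.imwrite("pics/s12z.png",cv2.resize(a,None,fx=3.4,fy=3.4))
cv2.imwrite("pics/t12z.png",cv2.resize(b,None,fx=3.8,fy=3.8))
```

```text
18.2 [ 0.4934 -0.2217  0.0059] [0.17 0.7  0.31] [ 0.02 -0.04 -0.01] 0.705
```

View pics/s12z.png

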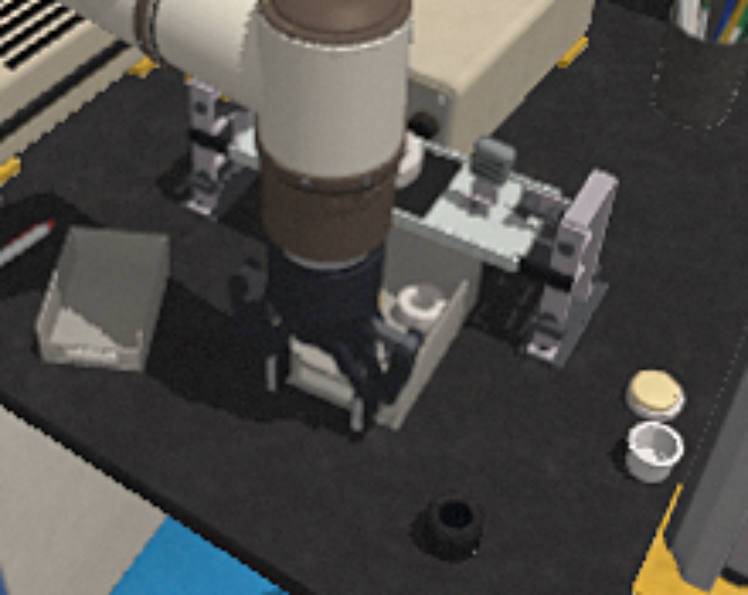

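View pics/t12z.png

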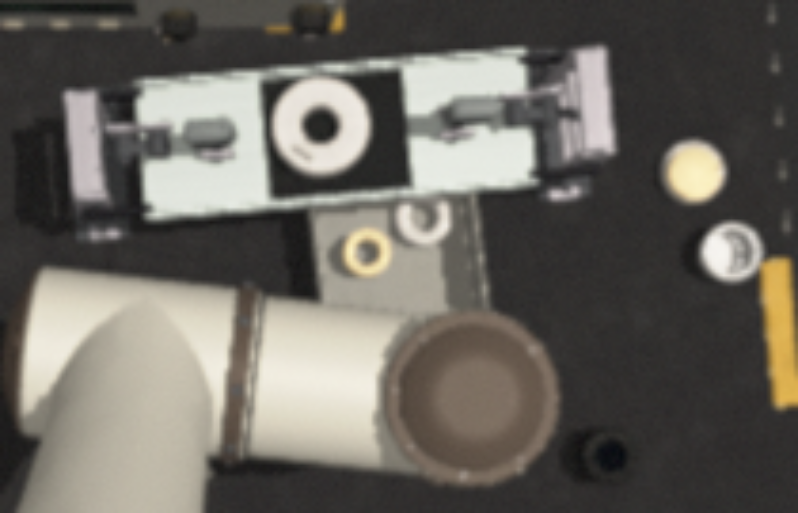

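View pics/wrist12.png

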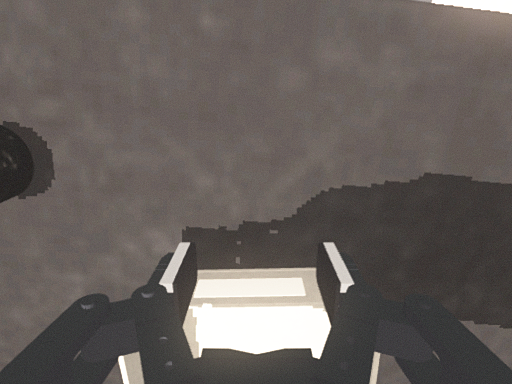

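Emit:
{"method": "step_arm", "body": {"increments": [[[-0.005, 0, 0, 0, 0, 0], [-0.011, 0, 0, 0, 0, 0], [-0.017, 0, 0, 0, 0, 0], [-0.023, 0, 0, 0, 0, 0], [-0.029, 0, 0, 0, 0, 0], [-0.034, 0, 0, 0, 0, 0], [-0.039, 0, 0, 0, 0, 0], [-0.044, 0, 0, 0, 0, 0], [-0.048, 0, 0, 0, 0, 0], [-0.05, 0, 0, 0, 0, 0]]]}}

```text
time_s: 19.45
tcp_pos: [0.5434, -0.2172, 0.0061]
ee_rot: [[-0.996, -0.089, 0.005], [-0.089, 0.996, -0.004], [-0.005, -0.004, -1.0]]
ft_force: [-1.6, -0.1, 0.3]
finger_gap: 0.703
```

Emit:
{"method": "step_arm", "body": {"increments": [[[-0.002, 0, 0, 0, 0, 0], [-0.004, 0, 0, 0, 0, 0], [-0.006, 0, 0, 0, 0, 0]]]}}

```text
time_s: 19.82
tcp_pos: [0.5495, -0.2167, 0.0061]
ee_rot: [[-0.996, -0.089, 0.005], [-0.089, 0.996, -0.004], [-0.005, -0.004, -1.0]]
ft_force: [-0.8, 0.4, -0.2]
finger_gap: 0.706
```

Run:
```python
from h import *
cv2.imwrite("pics/scene13.png",get_image("scene")[:,:,::-1])
cv2.imwrite("pics/wrist13.png",get_image("wrist")[:,:,::-1])
s=arm.state();p=s['tcp_pos'];print("x_st",(p[0]-.6577)*.9963+(p[1]+.172)*.0854,s['ft_force'])
a=cv2.imread("pics/scene13.png")[125:300,180:400]
cv2.imwrite("pics/s13z.png",cv2.resize(a,None,fx=3.4,fy=3.4))
```

```text
x_st -0.11126794346863839 [-1.60134084  0.02044326 -0.6703653 ]
```

View pics/s13z.png

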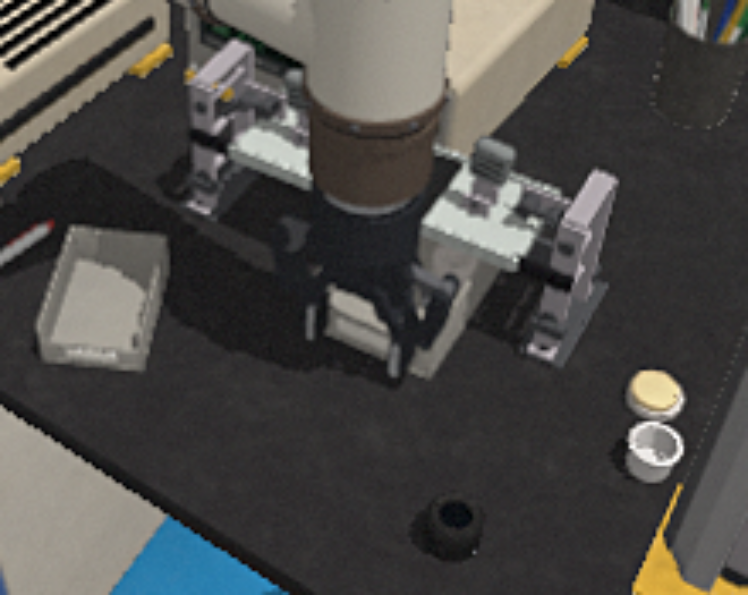

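View pics/wrist13.png

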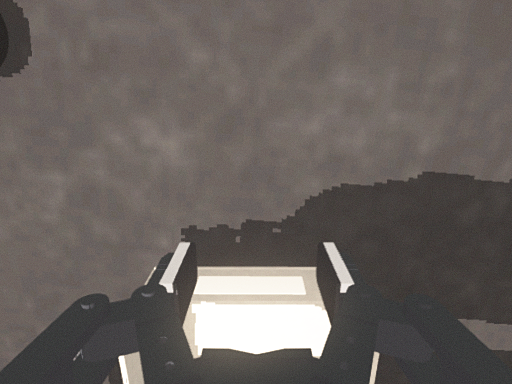

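Emit:
{"method": "step_arm", "body": {"increments": [[[-0.002, 0, 0, 0, 0, 0], [-0.003, 0, 0, 0, 0, 0], [-0.003, 0, 0, 0, 0, 0]]]}}

```text
time_s: 20.3
tcp_pos: [0.5519, -0.2165, 0.0062]
ee_rot: [[-0.996, -0.089, 0.004], [-0.089, 0.996, -0.004], [-0.004, -0.004, -1.0]]
ft_force: [-3.7, -0.6, 2.2]
finger_gap: 0.702
```

Emit:
{"method": "step_arm", "body": {"increments": [[[-0.001, 0, 0, 0, 0, 0], [-0.002, 0, 0, 0, 0, 0], [-0.002, 0, 0, 0, 0, 0]]]}}

```text
time_s: 20.68
tcp_pos: [0.5519, -0.2164, 0.0062]
ee_rot: [[-0.996, -0.089, -0.0], [-0.089, 0.996, -0.003], [0.001, -0.003, -1.0]]
ft_force: [-6.7, -1.0, 4.9]
finger_gap: 0.703
```

The bin stopped with force rising at tool x = -0.109 in the stand frame, where home was expected. I'll back off and look.

Emit:
{"method": "step_arm", "body": {"increments": [[[0.01, 0, 0, 0, 0, 0], [0.03, 0, 0, 0, 0, 0], [0.06, 0, 0, 0, 0, 0], [0.09, 0, -0.03, 0, 0, 0], [0.1, 0, -0.08, 0, 0, 0], [0.1, 0, -0.14, 0, 0, 0], [0.1, 0.0, -0.2, 0, 0, 0], [0.1, 0.04, -0.25, 0, 0, 0], [0.1, 0.1, -0.25, 0, 0, 0], [0.1, 0.16, -0.25, 0, 0, 0], [0.1, 0.22, -0.25, 0, 0, 0], [0.1, 0.22, -0.25, 0, 0, 0]]]}}

```text
time_s: 22.18
tcp_pos: [0.4336, -0.0016, 0.2564]
ee_rot: [[-0.995, -0.096, 0.004], [-0.096, 0.995, -0.001], [-0.004, -0.002, -1.0]]
ft_force: [0.1, -0.1, -0.4]
finger_gap: 0.704
```

Run:
```python
from h import *
for n in("scene","top"): cv2.imwrite(f"pics/{n}14.png",get_image(n)[:,:,::-1])
s=arm.state();print(s['time_s'],s['tcp_pos'],s['ft_force'])
a=cv2.imread("pics/scene14.png")[125:300,180:400]; b=cv2.imread("pics/top14.png")[105:240,190:400]
cv2.imwrite("pics/s14z.png",cv2.resize(a,None,fx=3.4,fy=3.4))
cv2.imwrite("pics/t14z.png",cv2.resize(b,None,fx=3.8,fy=3.8))
```

```text
22.275 [ 0.43342817 -0.00442227  0.25602156] [-0.29749468 -1.19946392 -0.40227056]
```

View pics/s14z.png

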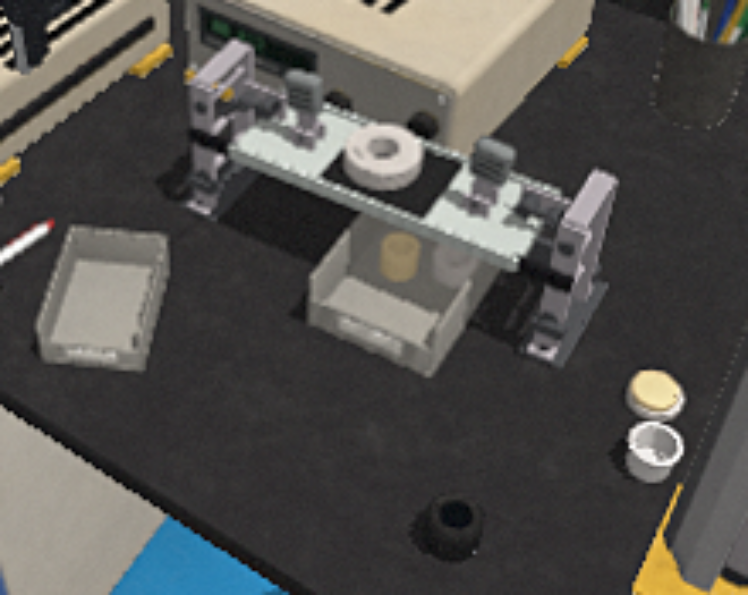

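View pics/t14z.png

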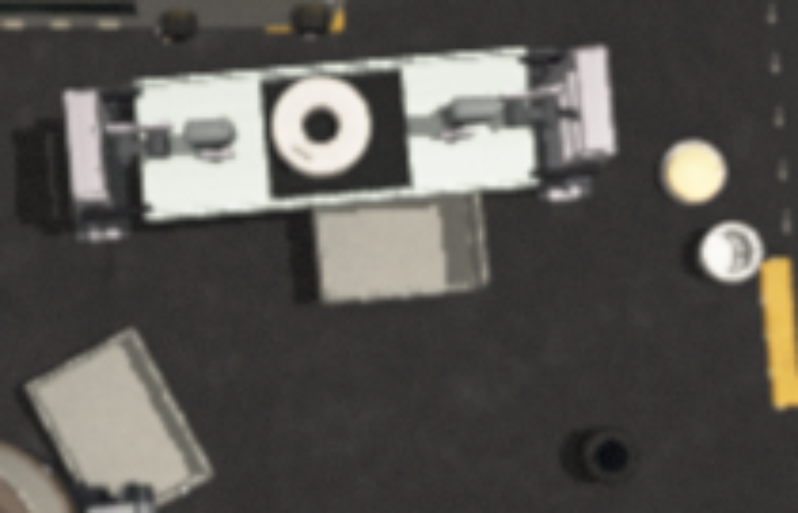

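Run:
```python
from h import *
t=get_calibration("top")
Z=lambda x,y:((x+.5)/3.8+190-.5,(y+.5)/3.8+105-.5)
L=onz(t,Z(322,302),.03)[:2];R=onz(t,Z(488,287),.03)[:2]
d=L-R;print(L,R,np.linalg.norm(d),"yaw",np.degrees(np.arctan2(-d[0],d[1])))
m=(L+R)/2-[.6577,-.172];print("front x_st",m[0]*.9963+m[1]*.0854,"y",m[1]*.9963-m[0]*.0854)
```

```text
[ 0.55743931 -0.1657096 ] [ 0.56675968 -0.2741768 ] 0.10886690700021959 yaw 4.9112472506007245
front x_st -0.09934113152016995 y -0.03960152775880493
```

```bash
python3 -c "
from station import sign_off
print(sign_off())"
```

```text
the job is handed in; nothing more can be done
None
```

I raised the shelf one rung, left end first and then right, and pushed the bin back under it to the rail. I handed the job in at about 22 s of the 59 s allowed; the interface gives no verdict, so the result below rests on my own checks.

- **Shelf:** at each end the lifting load dropped off when I lowered it, at about 27 mm of tab rise. Afterwards both front corners in the scene picture matched the middle-rung positions to within about 4 px in the zoomed view. I did not read the pawls directly.
- **Bin:** it stopped with the push force rising to about 7 N. Its front wall measured 99 mm before the stand's origin, which is the home position. It is square to the stand within the measurement, and about 40 mm to the right of the stand's middle, well clear of the ladders.
- **Loose things:** in the last pictures the ring gauge lay flat on the shelf and both bushes stood in the bin. The cup and loupe had not visibly moved. I made no late check of the micrometer, but it was still in place when the push began and the arm stayed clear of it.
- **Arm:** it was clear of everything at hand-in. No check failed or disagreed.

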